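# Pry open a stock box on the store-room bench

### The job

Take the orange-handled pry blade from the black mat, work its steel blade into the slot under the front edge of the yellow lid, and lever the lid up and right over until it lies back open by itself; use only the blade for this and keep the gripper itself off the box. Then lay the blade down on the mat again. Leave the red-lidded box shut, and do not disturb the tape measure on it or the wrench on the mat.

Things in the scene. Friction and masses are not known exactly. Their poses are not given: they have to be found in the camera images.
- pry_blade: Loose pry tool, 185 mm long, 0.17 kg, lying along its x axis, blade to +x. Orange handle from x = -100 to 0 mm, 26 mm wide (y), 28 mm tall (z); flat steel blade, 50 mm wide and 3 mm thick, from there to x = +85 mm, its mid-plane 14 mm above the underside. Origin: on the underside, below the joint of handle and blade; centre of mass 15 mm behind it.
- blade_tip (a point): Middle of the blade's front edge, 85 mm ahead of the tool's origin and 14 mm above its underside; axes as the tool's.
- mat: Black rubber mat fixed to the bench, 300 mm (x) by 200 mm (y), 3 mm thick. Origin: centre of its underside. The pry blade and the wrench start on it.
- yellow_box: Black box with a yellow hinged lid, fixed to the bench: 110 mm deep (x), 160 mm wide (y), 78 mm high with the lid, walls 6 mm. Origin: on the bench under the middle of the front wall's outer face; x points into the box, away from the robot, z up. Two metal rolls lie inside, tops at 34 mm.
- pry_slot (a point): Middle of the mouth of the yellow box's pry slot, in the front wall's outer face, 65 mm above the bench; axes as the box's. The slot is 100 mm wide (y) and 10 mm high (z = 60 to 70 mm, right up to the lid's underside), open through the wall. A steel sill, top at 60 mm, 100 mm wide, stands out 15 mm in front of it as a rest for the blade.
- yellow_lid (a joint): Hinge of the yellow lid (110 by 160 mm, 8 mm thick, about 0.16 kg), along y at the top of the back: x = 110 mm, z = 70 mm in the box's frame. 0 = shut, grows as the front edge rises, 1.57 = upright, 1.9 = lying back against its stop. Below upright it falls shut if let go; past upright it falls back to its stop.
- yellow_lid_edge (a point): Middle of the yellow lid's lower front edge; at x = 0, z = 70 mm in the box's frame when shut. A black stripe across the lid's top marks this edge. The point's axes turn with the lid.
- red_box: A second box like the yellow one but with a red lid, fixed to the bench, origin and axes likewise; to be left shut.
- red_lid (a joint): Hinge of the red lid; 0 = shut, grows as it opens.
- tape: Grey tape measure, 62 by 34 by 46 mm high, standing on the red lid. Origin: centre of its underside.
- wrench: Steel wrench 160 mm long lying on the mat beside the pry blade, along its own x axis. Origin: centre of its underside.
Things that resemble listed ones, but are neither listed nor needed, are in the scene too. What is shaped like the pry_blade but blue or brown is not meant.

How it is judged:
By the outcome, as a careful person would: the job done as asked, in the order asked, and still so for the second after the job is handed in, with the robot touching nothing.
It also fails if it takes over 56 s, if anything falls off the work surface, if the arm or the gripper's body presses on something with over 40 N, if the wrist force passes 120 N, or if a joint passes its speed limit or range.

### The arm

A 6-joint arm with a two-finger parallel gripper is mounted at the origin on the work surface. World frame = base frame: x ahead of the robot, y to its left, z up, the work surface at z = 0. Lengths are in m, angles in rad, forces in N, time in s.
With the tool pointing down it reaches from about 0.4 to 0.825 m from the base axis. Payload 7 kg.
Tool frame: the origin (TCP) lies at the very end of the fingers, on their centre line; the grasp point (between the pads) lies 19 mm behind it; z points along the fingers, y is the line along which they close (so a half turn about z gives the same grasp; the last joint's range is limited). The gripper opens to 88 mm and grips with 3 to 60 N. Pads are 19 mm wide; open, the fingers measure 130 mm over their backs; the gripper's body (78 mm by 193 mm) begins 47 mm behind the grasp point.
Start: joints at [1.55, 0.359, 0.012, 0, -1.224, -0.288], TCP at [0.205, 0.643, 0.227] pointing down, gripper open.
Joint ranges: [-3.07, 3.07], [-1.43, 2.12], [-1.02, 1.25], [-3.03, 1.67], [-3.05, -0], [-3.03, 3.03]. Speed limits (rad/s): [2.39, 2.39, 3.01, 3.14, 3.14, 3.14].

### API

Orientations are given as a unit quaternion [x, y, z, w].
In Python, from workcell import robot gives the robot as it stands. The module is installed in compiled form; this text tells all that it offers.
- The arm moves only by the tool step_arm, never from a script. Its argument "motion" is one flat list of numbers, 7 for each row, row after row: the shift along the world's x, y, z scaled (see below), then the turn, a rotation vector about the world's x, y, z scaled (see below), then the opening, from -1 (shut) to 1 (fully open). A call has exactly 8 rows; each row shifts and turns the commanded pose from where the row before left it; what a row does not reach is not made up. The controller multiplies each number of a shift by 60 mm and each number of a turn by 0.15 rad. A row lasts 1/8 s, in which the tool goes at most 62.5 mm and 10.7 degrees, less where a joint would pass 70% of its speed; a pose out of reach is approached as far as the arm can. A call with a number of a shift or a turn outside -1 to 1 is refused whole. A call with a gripper value outside its range is refused whole. The fingers move at their own pace and stop on an object; "squeeze" is the grip in N (left out, the last holds). Time passes only in rows, so rows that do not move let the fingers close, or fill a call up. It gives the time, the measured TCP pose, the force, the opening and the grip force at its end, in the units of the state.
- robot.sense(): the state, without advancing time (a new reading comes with each control period).
- robot.capture(name): name is "scene" or "top" or "wrist"; returns a dict with "pixels" (384x512x3 uint8, red, green, blue), "depth" (384x512 float32, m along the optical axis (not along the pixel's ray), 0 where there is no reading), "intrinsics" (3x3 intrinsics, pixels), "cam_to_world" (4x4, takes a point from camera to world coordinates). Camera axes: x right, y up, looking along -z (the intrinsics and any distortion apply to the point x, -y, -z); pixel columns grow to the right and rows downward; lengths in m; the calibration is good to about 2 mm. A picture is of the moment at which its call begins.
- robot.close_job(): hands the job in; it is judged then, once.
Trained networks look in the newest picture that a camera, given by its name, has taken for a name from the list of things; names that differ only in an ending like _2 or _b are one class to them, and where a whole thing is asked for, a point or a joint stands for the part that bears it (a point fixed in the world has none). Each returns a list of dicts, best first, with "conf" (0 to 1); they miss things now and then, are a little off and sometimes report something else, mostly with a low value. They report only what shows in the picture. A call takes as long as a camera call. They do not tell look-alikes from the thing itself.
- robot.recognise(camera, label): "position" ([x, y, z] in m, in the coordinates of the camera as it stood for that picture, good to about 4 mm: the middle of the surface that is visible of it).
- robot.outline_of(camera, label): "pixels" (384x512 bool, what is visible of it).
- robot.mark_of(camera, label): "position" ([x, y, z] in m, in the coordinates of the camera as it stood for that picture, good to about 4 mm: a listed point, or the origin of a listed thing).
The state is a dict: "clock": time; "joint_positions": joint angles; "joint_vel": joint speeds; "tau": joint torques, N m; "ee_pos": TCP position; "eef_rot": TCP orientation; "force": force on the tool from outside, world axes, zero at the start; "moment": the same for the moment, N m; "opening": finger opening in m; "gripper_force": force on a finger pad.
Only numpy, scipy, OpenCV 4.12 (cv2) and the standard library are available. Lean on these libraries where they do the work, as an engineer would, in place of code of your own. Each camera call takes 0.05 s, during which the arm holds its last target. There are 200 camera calls.

## Working session

There is one attempt and no reset: what is moved stays moved. The work goes in short steps, Python scripts to look and compute and a tool call to move; the robot and the scene stay as the last step left them, time stands still between calls to the robot, and variables do not carry over. Pictures are saved under pics/ and viewed, at most 10 in all, crops included, and the job is handed in when it is done.

Besides the shell and the picture viewer there is one more tool, called after "Emit:" as a command line: name --argument value ..., lists and objects as JSON in quotes. step_arm: Moves the arm, as the interface text tells. Its arguments: {"type":"object","properties":{"motion":{"type":"array","items":{"type":"number","minimum":-1,"maximum":1}},"squeeze":{"type":"number"}},"required":["motion"]}

```bash
mkdir -p pics
cat > h.py <<'E'
import numpy as np,cv2
from workcell import robot
from scipy.spatial.transform import Rotation as R
def cap(n,f=None):
    c=robot.capture(n)
    if f: cv2.imwrite('pics/'+f,c['pixels'][:,:,::-1])
    return c
def world(c):
    K=np.array(c['intrinsics']);d=c['depth'];v,u=np.mgrid[0:d.shape[0],0:d.shape[1]]
    p=np.stack([(u-K[0,2])/K[0,0]*d,-(v-K[1,2])/K[1,1]*d,-d,np.ones_like(d)],-1)
    return (p@np.array(c['cam_to_world']).T)[...,:3]
def tw(c,p): return (np.array(c['cam_to_world'])@np.r_[p,1])[:3]
E
python3 - <<'E'
from h import *
ims=[]
for n in ['scene','top']:
    c=cap(n,n+'1.png')
    print(n,np.round(c['cam_to_world'],3).tolist())
    for l in ['pry_blade','mat','yellow_box','pry_slot','yellow_lid_edge','red_box','tape','wrench','blade_tip']:
        try:
            print(l,[(round(r['conf'],2),np.round(tw(c,r['position']),3).tolist()) for r in robot.mark_of(n,l)][:4])
        except Exception as e: print(l,e)
E
```

```text
scene [[0.503, -0.669, 0.547, 1.088], [0.864, 0.397, -0.309, -0.357], [-0.011, 0.628, 0.778, 0.977], [0.0, 0.0, 0.0, 1.0]]
pry_blade [(0.8, [0.349, -0.257, 0.002]), (0.69, [0.554, -0.047, 0.006]), (0.58, [0.22, 0.368, -0.0]), (0.26, [0.615, -0.3, 0.079])]
mat [(0.62, [0.598, -0.014, 0.001])]
yellow_box [(0.97, [0.571, 0.289, 0.004])]
pry_slot [(0.56, [0.571, 0.288, 0.067])]
yellow_lid_edge [(0.72, [0.573, 0.289, 0.072])]
red_box [(0.94, [0.555, -0.275, 0.0])]
tape [(0.85, [0.615, -0.296, 0.079]), (0.28, [0.637, -0.052, 0.021])]
wrench [(0.72, [0.594, 0.057, 0.002])]
blade_tip [(0.81, [0.637, -0.051, 0.019]), (0.76, [0.169, 0.438, 0.014]), (0.63, [0.318, -0.337, 0.016])]
top [[-0.0, 0.995, -0.098, 0.317], [-1.0, -0.001, -0.01, -0.01], [-0.01, 0.098, 0.995, 1.412], [0.0, 0.0, 0.0, 1.0]]
pry_blade [(0.97, [0.213, 0.368, -0.003]), (0.82, [0.556, -0.048, 0.001]), (0.6, [0.354, -0.265, -0.001])]
mat [(0.61, [0.6, -0.018, -0.004])]
yellow_box [(0.92, [0.569, 0.285, 0.003]), (0.61, [0.57, 0.292, 0.07])]
pry_slot [(0.68, [0.571, 0.288, 0.062])]
yellow_lid_edge [(0.85, [0.57, 0.288, 0.066]), (0.15, [0.601, -0.019, -0.002])]
red_box [(0.56, [0.551, -0.27, -0.001]), (0.34, [0.599, -0.016, -0.002])]
tape [(0.52, [0.616, -0.297, 0.077])]
wrench [(0.63, [0.593, 0.06, 0.005]), (0.55, [0.571, 0.287, 0.067]), (0.31, [0.639, -0.046, 0.018])]
blade_tip [(0.84, [0.169, 0.441, 0.014]), (0.7, [0.319, -0.339, 0.017])]
```

View pics/scene1.png

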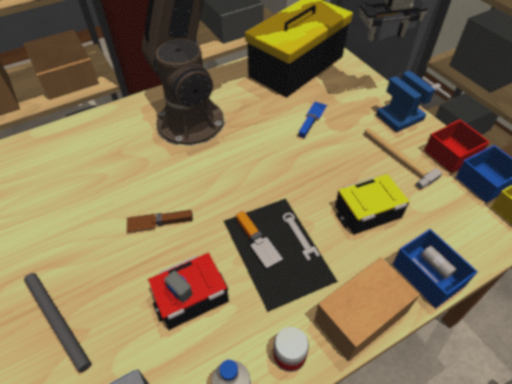

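View pics/top1.png

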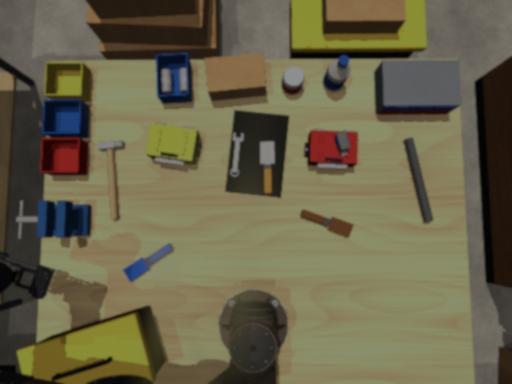

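The scene and top pictures show three pry-tool look-alikes: orange on the black mat (scene 258,240; top 267,165), blue (scene 312,120; top 148,262) and brown (scene 160,220; top 327,222). I choose the orange one on the mat. The yellow-lidded box is at scene (372,203). The toolbox at (298,45) is also yellow, but it is not the box I want.

Run:
```python
from h import *
s=robot.sense(); print(np.round(s['ee_pos'],3),np.round(R.from_quat(s['eef_rot']).as_matrix(),2).tolist(),s['clock'])
for n in ['scene','top']:
    c=cap(n); W=world(c); hsv=cv2.cvtColor(c['pixels'],cv2.COLOR_RGB2HSV).astype(int)
    X,Y,Z=W[...,0],W[...,1],W[...,2]; ok=c['depth']>0
    def rep(t,m):
        p=W[m]; 
        if len(p)<8: print(t,len(p));return
        q=p[:,:2].astype(np.float32); r=cv2.minAreaRect(q*1000)
        ev=np.linalg.svd(q-q.mean(0),full_matrices=False)[2][0]
        print(n,t,len(p),'mean',np.round(p.mean(0),4),'rect',np.round(r[0],1),np.round(r[1],1),round(r[2],1),'pca',round(np.degrees(np.arctan(ev[1]/ev[0])),1),'z',np.round(np.percentile(p[:,2],[5,95]),3))
    reg=ok&(abs(X-.58)<.12)&(abs(Y+.045)<.05)
    h,sa,v=hsv[...,0],hsv[...,1],hsv[...,2]
    hand=reg&(h>5)&(h<22)&(sa>150)&(v>90)&(Z>.012)
    rep('handle',hand)
    st=reg&(sa<80)&(v>90)&(Z>.010); rep('steel',st)
    rep('lid',ok&(abs(X-.62)<.1)&(abs(Y-.29)<.11)&(Z>.071)&(Z<.085))
    rep('wrench',ok&(abs(X-.6)<.12)&(abs(Y-.06)<.05)&(sa<80)&(v>100)&(Z>.003))
    rep('mat',ok&(abs(X-.6)<.19)&(abs(Y+.016)<.13)&(v<60)&(Z<.012))
    if n=='scene': cv2.imwrite('pics/crop1.png',cv2.resize(c['pixels'][165:315,210:430,::-1],None,fx=3.6,fy=3.6,interpolation=2))
```

```text
[0.205 0.643 0.227] [[0.95, -0.3, 0.0], [-0.3, -0.95, 0.0], [-0.0, -0.0, -1.0]] 1.0
scene handle 244 mean [ 0.5004 -0.0538  0.0304] rect [500.7 -51.9] [27.6 81.4] 89.8 pca 1.3 z [0.025 0.034]
scene steel 523 mean [ 0.5972 -0.0506  0.0196] rect [591.  -50.7] [97.8 50.3] 0.6 pca 0.5 z [0.016 0.023]
scene lid 1942 mean [0.6292 0.2732 0.0784] rect [627.8 277.2] [163.8 119.3] 80.6 pca 81.1 z [0.075 0.082]
scene wrench 388 mean [0.601  0.0591 0.0101] rect [592.6  64. ] [ 43.6 163.1] 82.7 pca -5.2 z [0.005 0.014]
scene mat 5080 mean [ 0.624  -0.0223  0.0035] rect [600.6 -15.7] [192.  293.6] 83.9 pca -7.8 z [0.    0.006]
top handle 153 mean [ 0.499  -0.0492  0.0307] rect [499.6 -49.2] [21.3 74.7] 89.7 pca -0.6 z [0.026 0.035]
top steel 319 mean [ 0.5974 -0.0482  0.019 ] rect [596.2 -48.1] [46.3 87. ] 89.7 pca -0.4 z [0.014 0.024]
top lid 1491 mean [0.625  0.2794 0.0785] rect [627.1 279.6] [161.7 115.9] 81.5 pca 81.2 z [0.074 0.083]
top wrench 252 mean [0.6111 0.0681 0.0093] rect [610.6  73. ] [218.8  68.7] 0.4 pca 2.0 z [0.003 0.015]
top mat 3216 mean [ 0.6063 -0.0158  0.0031] rect [598.9 -14.4] [191.9 293.2] 83.8 pca -8.9 z [-0.002  0.008]
```

View pics/crop1.png

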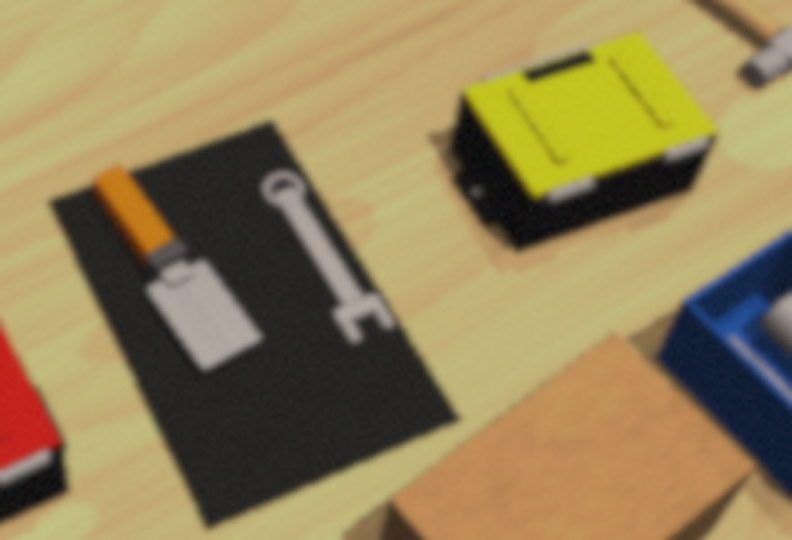

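The crop shows the orange handle with the steel blade pointing toward the far side at (205,310), and the wrench beside it at (325,255). On the yellow lid, the black stripe marking the front edge is at (560,65), facing the robot. Colour and place both fit, so I'm moving now.

Emit:
step_arm --motion '[0.4,-0.85,0,0,0,1,0.4,0.4,-0.85,0,0,0,1,0.4,0.4,-0.85,0,0,0,0.03,0.4,0.4,-0.85,0,0,0,0,0.4,0.4,-0.85,0,0,0,0,0.4,0.4,-0.85,0,0,0,0,0.4,0.4,-0.85,0,0,0,0,0.4,0.4,-0.85,0,0,0,0,0.4]' --squeeze 60

```text
clock: 2.1
ee_pos: [0.3977, 0.2335, 0.227]
eef_rot: [1.0, -0.002, 0.0, -0.0]
force: [1.1, 0.9, -0.3]
opening: 0.0619
gripper_force: 0.0
```

Emit:
step_arm --motion '[0.37,-0.8,-0.33,0,0,0,0.4,0.37,-0.8,-0.33,0,0,0,0.4,0.37,-0.8,-0.33,0,0,0,0.4,0.37,-0.8,-0.33,0,0,0,0.4,0.37,-0.8,-0.33,0,0,0,0.4,0.35,-0.73,-0.33,0,0,0,0.4,0,0,0,0,0,0,0.4,0,0,0,0,0,0,0.4]'

```text
clock: 3.1
ee_pos: [0.5291, -0.0489, 0.1077]
eef_rot: [1.0, -0.003, -0.0, 0.0]
force: [0.3, -0.1, 0.4]
opening: 0.0613
gripper_force: 0.0
```

Run:
```python
from h import *
s=robot.sense(); print(np.round(s['ee_pos'],4),np.round(R.from_quat(s['eef_rot']).as_matrix(),3).tolist(),s['clock'],s['opening'])
n='wrist'
c=cap(n,'w1.png'); W=world(c); hsv=cv2.cvtColor(c['pixels'],cv2.COLOR_RGB2HSV).astype(int)
h,sa,v=[hsv[...,i] for i in range(3)]; X,Y,Z=W[...,0],W[...,1],W[...,2]; ok=(c['depth']>0)&(abs(Y+.05)<.045)
for t,m in [('handle',ok&(h>5)&(h<22)&(sa>150)&(v>90)&(Z>.022)&(Z<.04)),('steel',ok&(sa<80)&(v>90)&(Z>.010)&(Z<.03))]:
    p=W[m]; print(t,len(p),p.mean(0) if len(p) else '')
    if len(p)>8: print(cv2.minAreaRect((p[:,:2]*1000).astype(np.float32)))
```

```text
[ 0.5291 -0.0489  0.1077] [[1.0, -0.005, -0.0], [-0.005, -1.0, -0.0], [-0.0, 0.0, -1.0]] 3.1 0.06125929723103357
handle 2250 [ 0.5077002  -0.05011269  0.0312523 ]
((506.39678955078125, -49.76386260986328), (67.42903900146484, 25.95128059387207), 0.5820058584213257)
steel 6813 [ 0.5988865  -0.04852387  0.01937172]
((595.58251953125, -48.518768310546875), (85.44708251953125, 50.08789825439453), 0.8247837424278259)
```

View pics/w1.png

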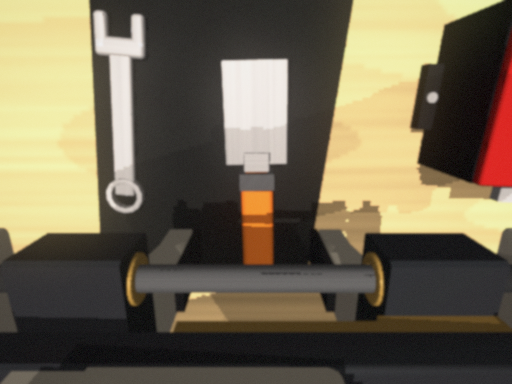

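The wrist picture shows the handle centred between the fingers at (257,225), with the blade at (255,110) and the wrench well clear at (120,110). I'll descend and grip.

Emit:
step_arm --motion '[0,0,-0.45,0,0,0.07,0.4,0,0,-0.45,0,0,0,0.4,0,0,-0.45,0,0,0,0.4,0,0,-0.33,0,0,0,0.4,0,0,0,0,0,0,0.4,0,0,0,0,0,0,-1,0,0,0,0,0,0,-1,0,0,0,0,0,0,-1]' --squeeze 60

```text
clock: 4.15
ee_pos: [0.5296, -0.0486, 0.0078]
eef_rot: [1.0, 0.003, 0.001, -0.0]
force: [-0.4, -0.7, -0.8]
opening: 0.0368
gripper_force: 0.0
```

Emit:
step_arm --motion '[0,0,0,0,0,0,-1,0,0,0,0,0,0,-1,0,0,0.4,0,0,0,-1,0,0,0.8,0,0,0,-1,0,0,0.8,0,0,0,-1,0,0,0.5,0,0,0,-1,0,0,0,0,0,0,-1,0,0,0,0,0,0,-1]'

```text
clock: 5.15
ee_pos: [0.5283, -0.0488, 0.1559]
eef_rot: [1.0, 0.003, -0.001, -0.0]
force: [-0.5, -0.0, -2.5]
opening: 0.0255
gripper_force: 60.0
```

Emit:
step_arm --motion '[-0.24,0.75,0,0,0,-0.28,-1,-0.24,0.75,0,0,0,-0.28,-1,-0.24,0.75,0,0,0,-0.28,-1,-0.24,0.75,0,0,0,-0.28,-1,-0.24,0.75,0,0,0,0,-1,-0.24,0.75,0,0,0,0,-1,-0.24,0.78,0,0,0,0,-1,-0.24,0.75,0,0,0,0,-1]'

```text
clock: 6.15
ee_pos: [0.4126, 0.3138, 0.1552]
eef_rot: [0.997, -0.081, -0.001, 0.001]
force: [1.3, -0.3, -1.2]
opening: 0.0257
gripper_force: 60.0
```

Emit:
step_arm --motion '[0,0,-0.4,0,0,0,-1,0,0,-0.4,0,0,0,-1,0,0,-0.4,0,0,0,-1,0,0,0,0,0,0,-1,0,0,0,0,0,0,-1,0,0,0,0,0,0,-1,0,0,0,0,0,0,-1,0,0,0,0,0,0,-1]'

```text
clock: 7.15
ee_pos: [0.4141, 0.3132, 0.0855]
eef_rot: [0.997, -0.081, 0.0, -0.0]
force: [0.0, -0.3, -1.8]
opening: 0.0257
gripper_force: 60.0
```

```bash
cat > blade.py <<'E'
from h import *
import sys
s=robot.sense(); T=np.array(s['ee_pos']); print(np.round(T,4),np.round(R.from_quat(s['eef_rot']).as_matrix(),3).tolist(),s['clock'],s['force'])
u=np.array([np.cos(np.radians(-8.9)),np.sin(np.radians(-8.9)),0]); v_=np.array([-u[1],u[0],0]); P=np.array([.572,.288,0])
for n in ['wrist','scene','top']:
    c=cap(n,n+'_'+sys.argv[1]+'.png'); W=world(c); hsv=cv2.cvtColor(c['pixels'],cv2.COLOR_RGB2HSV).astype(int)
    h,sa,v=[hsv[...,i] for i in range(3)]; ok=c['depth']>0
    D=W-T; a=D@u; b=D@v_
    m=ok&(a>.035)&(a<.125)&(abs(b)<.033)&(abs(D[...,2])<.03)&(sa<80)&(v>80)
    p=np.stack([a[m],b[m],D[...,2][m]],-1); 
    if len(p)>20:
        co=np.linalg.lstsq(np.c_[p[:,:2],np.ones(len(p))],p[:,2],rcond=None)[0]
        print(n,'steel',len(p),'slope along',co[0],'across',co[1],'dz at tip',co[0]*.11+co[2],'dz at .06',co[0]*.06+co[2],'amax',np.percentile(a[m],99.5),cv2.minAreaRect((p[:,:2]*1000).astype(np.float32)))
    Q=W-P;q=np.stack([Q@u,Q@v_,W[...,2]],-1)
    m=ok&(abs(q[...,0]-.055)<.09)&(abs(q[...,1])<.1)&(q[...,2]>.07)&(q[...,2]<.087)&(h>22)&(h<36)&(sa>120)
    if m.sum()>20:
        r=cv2.minAreaRect((q[m][:,:2]*1000).astype(np.float32)); print(n,'lid in box frame',r,'z',np.median(q[m][:,2]))
    for l in ['blade_tip','pry_slot','yellow_lid_edge']:
        print(l,[(round(r['conf'],2),np.round(tw(c,r['position']),4).tolist(), np.round([(tw(c,r['position'])-P)@u,(tw(c,r['position'])-P)@v_],4).tolist()) for r in robot.mark_of(n,l)][:3])
E
python3 blade.py a
```

```text
[0.4141 0.3132 0.0855] [[0.987, -0.161, 0.0], [-0.161, -0.987, 0.001], [0.0, -0.001, -1.0]] 7.15 [ 1.51392732e-03 -2.94023223e-01 -1.76286150e+00]
wrist steel 17327 slope along -0.006300375853427349 across 0.0024595409337440626 dz at tip 0.011540942911602525 dz at .06 0.011855961704273893 amax 0.10830773943425086 ((71.86324310302734, 0.11431503295898438), (50.175811767578125, 74.05308532714844), 89.36611938476562)
blade_tip [(0.93, [0.5245, 0.2983, 0.0946], [-0.0485, 0.0028])]
pry_slot []
yellow_lid_edge []
scene steel 333 slope along 0.00028232125259465096 across -0.00983384434008222 dz at tip 0.01131939691423918 dz at .06 0.011305280851609447 amax 0.11110221903714719 ((73.69477844238281, -2.0946712493896484), (53.946651458740234, 75.2640609741211), 89.75738525390625)
scene lid in box frame ((54.60084915161133, -2.7666091918945312), (111.36063385009766, 163.7038116455078), 0.2738066017627716) z 0.07854763469961978
blade_tip [(0.71, [0.5189, 0.2968, 0.0964], [-0.0538, 0.0005]), (0.64, [0.3204, -0.3406, 0.0165], [-0.1513, -0.6599]), (0.63, [0.1705, 0.4429, 0.0146], [-0.4206, 0.091])]

[... 255 characters left out ...]
754895143 dz at tip 0.01063990141517372 dz at .06 0.01062964852479509 amax 0.10851666345612156 ((73.3492431640625, 0.6325492858886719), (71.03672790527344, 51.02665710449219), 0.9517155885696411)
top lid in box frame ((51.98501968383789, -0.9218063354492188), (107.41914367675781, 158.54617309570312), 0.30957522988319397) z 0.07841987211407897
blade_tip [(0.72, [0.3181, -0.3406, 0.0173], [-0.1535, -0.6603]), (0.57, [0.1663, 0.4412, 0.014], [-0.4245, 0.0886])]
pry_slot [(0.81, [0.5727, 0.2872, 0.0626], [0.0008, -0.0007]), (0.61, [0.5698, 0.29, 0.0719], [-0.0025, 0.0017])]
yellow_lid_edge [(0.65, [0.5687, 0.2913, 0.0698], [-0.0038, 0.0027]), (0.16, [0.6161, -0.2994, 0.0754], [0.1345, -0.5735])]
```

View pics/wrist_a.png

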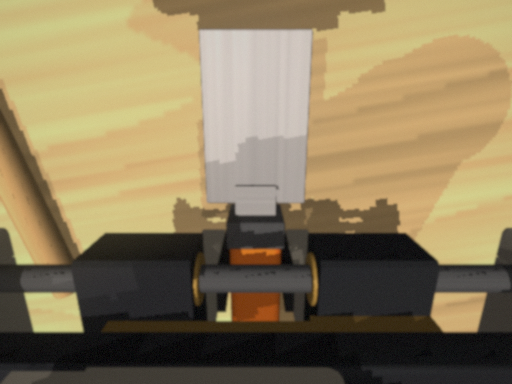

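The wrist picture shows the blade level and straight in the grip, with its tip row at about (256,30). The measurements put it centred on the slot and 50 mm in front of it. I'll lower it to slot height.

Emit:
step_arm --motion '[0,0,-0.25,0,0,0,-1,0,0,-0.25,0,0,0,-1,0.2,-0.05,0,0,0,0,-1,0.2,-0.05,0,0,0,0,-1,0.1,-0.02,0,0,0,0,-1,0,0,0,0,0,0,-1,0,0,0,0,0,0,-1,0,0,0,0,0,0,-1]'

```text
clock: 8.75
ee_pos: [0.4438, 0.3059, 0.0551]
eef_rot: [0.997, -0.081, 0.0, -0.0]
force: [-0.1, 0.2, -1.8]
opening: 0.0259
gripper_force: 60.0
```

```bash
python3 blade.py b | grep -v '^\(blade\|yellow\|pry\)'; python3 -c "
import cv2;i=cv2.imread('pics/scene_b.png');cv2.imwrite('pics/crop_b.png',cv2.resize(i[150:250,290:430],None,fx=5,fy=5,interpolation=2))"
```

```text
[0.4438 0.3059 0.0551] [[0.987, -0.161, 0.0], [-0.161, -0.987, 0.0], [0.0, -0.0, -1.0]] 8.75 [-0.14796124  0.16073741 -1.81342137]
wrist steel 21210 slope along -0.0729248784824505 across -0.0009013553924289361 dz at tip 0.00842851579184504 dz at .06 0.012074759715967566 amax 0.12149676538404927 ((78.55766296386719, 0.060604095458984375), (65.96543884277344, 87.13521575927734), 89.93577575683594)
scene steel 353 slope along -0.0283384795775885 across -0.020818548419881885 dz at tip 0.010018570446976731 dz at .06 0.011435494425856157 amax 0.11598087019203318 ((76.46920013427734, 1.3183841705322266), (83.8393783569336, 57.76667785644531), 1.4658068418502808)
scene lid in box frame ((53.94781494140625, -2.419036865234375), (112.02088928222656, 162.13365173339844), 0.6265471577644348) z 0.07856443519719658
top steel 333 slope along -0.08555286355216571 across -0.004810142928197734 dz at tip 0.007687728292441149 dz at .06 0.011965371470049434 amax 0.12451325115315995 ((84.9757080078125, -2.929180145263672), (83.71649932861328, 64.76908874511719), 4.933609485626221)
top lid in box frame ((52.15034866333008, -1.1039581298828125), (108.79368591308594, 158.34133911132812), 0.2587409019470215) z 0.07849351785471481
```

View pics/crop_b.png

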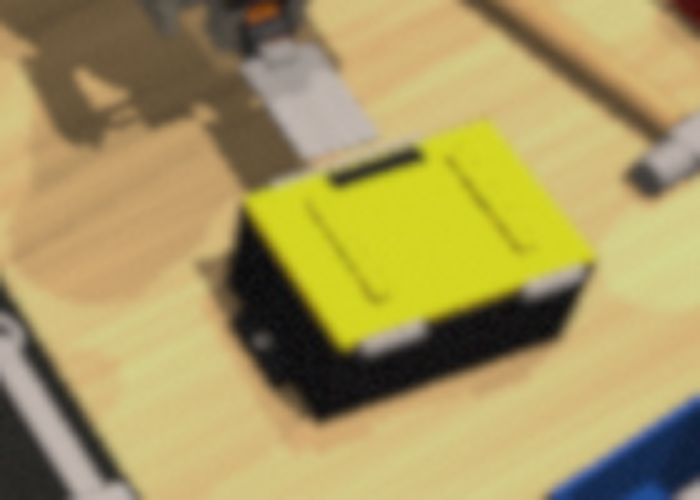

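The crop shows the blade tip at (340,140), just in front of the lid stripe at (377,167) and pointing square at it. I'll insert.

Emit:
step_arm --motion '[0.13,-0.02,0,0,0,0,-1,0.13,-0.02,0,0,0,0,-1,0.13,-0.02,0,0,0,0,-1,0.13,-0.02,0,0,0,0,-1,0.13,-0.02,0,0,0,0,-1,0.13,-0.02,0,0,0,0,-1,0,0,0,0,0,0,-1,0,0,0,0,0,0,-1]'

```text
clock: 10.35
ee_pos: [0.4906, 0.2985, 0.0549]
eef_rot: [0.997, -0.081, -0.0, 0.0]
force: [-0.6, 0.6, -1.7]
opening: 0.0255
gripper_force: 60.0
```

Emit:
step_arm --motion '[0,0,0.08,0,0,0,-1,0.012,-0.002,0.178,0,0,0,-1,0.035,-0.005,0.175,0,0,0,-1,0.057,-0.009,0.17,0,0,0,-1,0.078,-0.012,0.16,0,0,0,-1,0.098,-0.015,0.148,0,0,0,-1,0.116,-0.018,0.135,0,0,0,-1,0,0,0,0,0,0,-1]'

```text
clock: 11.35
ee_pos: [0.5156, 0.2953, 0.1185]
eef_rot: [0.997, -0.081, 0.001, -0.001]
force: [-0.9, 0.6, -1.6]
opening: 0.0257
gripper_force: 60.0
```

Run:
```python
from h import *
c=cap('scene'); cv2.imwrite('pics/crop_c.png',cv2.resize(c['pixels'][130:260,290:430,::-1],None,fx=4.5,fy=4.5,interpolation=2))
W=world(c);hsv=cv2.cvtColor(c['pixels'],cv2.COLOR_RGB2HSV).astype(int)
u=np.array([np.cos(np.radians(-8.9)),np.sin(np.radians(-8.9)),0]);P=np.array([.572,.288,0])
m=(c['depth']>0)&(hsv[...,0]>22)&(hsv[...,0]<36)&(hsv[...,1]>150)&(abs(W[...,0]-.63)<.15)&(abs(W[...,1]-.28)<.12)&(W[...,2]>.06)
a=(W[m]-P)@u; print(m.sum(),np.degrees(np.arctan2(*np.linalg.svd(np.c_[a-a.mean(),W[m][:,2]-W[m][:,2].mean()],full_matrices=False)[2][0][::-1])),W[m][:,2].max())
```

```text
2209 -47.356630094432816 0.15948385250483976
```

View pics/crop_c.png

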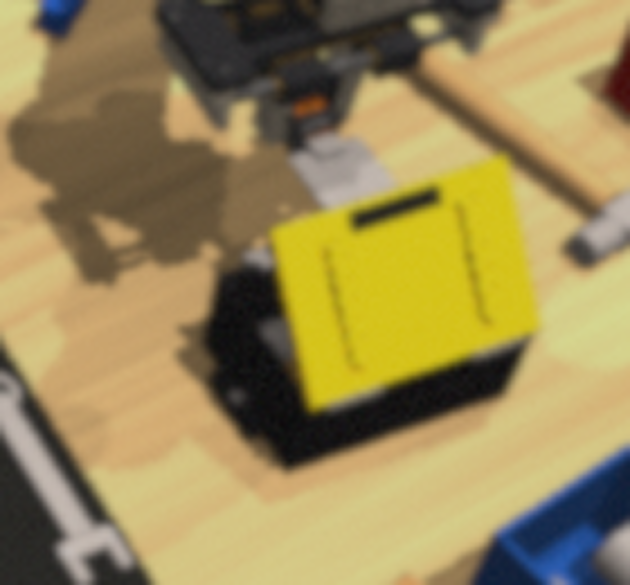

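The crop shows the lid raised to about 47°, resting on the blade tip, with the gripper clear of the box. I'll carry on over the top.

Emit:
step_arm --motion '[0.133,-0.021,0.118,0,0,0,-1,0.147,-0.023,0.1,0,0,0,-1,0.158,-0.025,0.08,0,0,0,-1,0.168,-0.026,0.058,0,0,0,-1,0.173,-0.027,0.035,0,0,0,-1,0.176,-0.028,0.012,0,0,0,-1,0.176,-0.028,0,0,0,0,-1,0.09,-0.014,0,0,0,0,-1]'

```text
clock: 12.4
ee_pos: [0.5885, 0.2832, 0.1416]
eef_rot: [0.997, -0.081, -0.0, 0.0]
force: [-0.9, -0.6, -2.6]
opening: 0.0256
gripper_force: 60.0
```

Emit:
step_arm --motion '[0,0,0,0,0,0,-1,0,0,0,0,0,0,-1,-0.1,0.015,0,0,0,0,-1,-0.2,0.03,0,0,0,0,-1,-0.3,0.05,0,0,0,0,-1,-0.3,0.05,0,0,0,0,-1,-0.3,0.05,0,0,0,0,-1,-0.3,0.05,0,0,0,0,-1]'

```text
clock: 13.4
ee_pos: [0.4964, 0.2985, 0.1421]
eef_rot: [0.997, -0.081, 0.0, -0.0]
force: [-0.1, -0.3, -1.7]
opening: 0.0255
gripper_force: 60.0
```

Run:
```python
from h import *
c=cap('scene'); cv2.imwrite('pics/crop_d.png',cv2.resize(c['pixels'][130:310,200:430,::-1],None,fx=3.3,fy=3.3,interpolation=2))
s=robot.sense();print(s['ee_pos'],s['force'],s['clock'])
```

```text
[0.49465727 0.29843883 0.1421046 ] [-3.3797422  -1.77273049 -2.74477222] 13.45
```

View pics/crop_d.png

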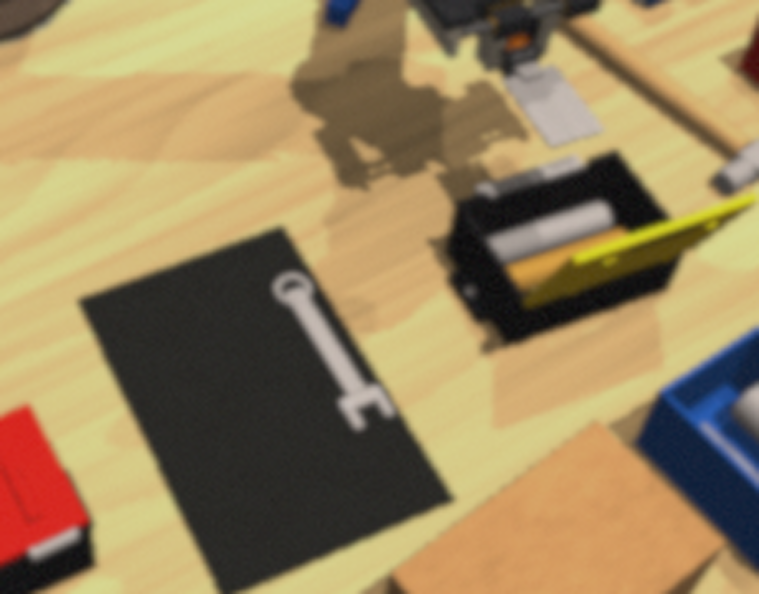

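The crop shows the yellow lid lying back open at (640,260) with the rolls visible inside, the blade clear at (555,105), and the mat and wrench unchanged. Next I'll carry the blade back to the mat.

Emit:
step_arm --motion '[0.15,-0.82,0,0,0,0,-1,0.15,-0.82,0,0,0,0,-1,0.15,-0.82,0,0,0,0,-1,0.15,-0.82,0,0,0,0,-1,0.15,-0.82,0,0,0,0,-1,0.15,-0.82,0,0,0,0,-1,0.15,-0.82,0,0,0,0,-1,0,0,0,0,0,0,-1]'

```text
clock: 14.45
ee_pos: [0.5605, -0.0489, 0.1418]
eef_rot: [0.997, -0.083, -0.0, 0.0]
force: [-1.1, 0.8, -2.1]
opening: 0.0255
gripper_force: 60.0
```

Emit:
step_arm --motion '[0,0,-0.5,0,0,0,-1,0,0,-0.5,0,0,0,-1,0,0,-0.5,0,0,0,-1,0,0,-0.35,0,0,0,-1,0,0,0,0,0,0,-1,0,0,0,0,0,0,-1,0,0,0,0,0,0,-1,0,0,0,0,0,0,-1]'

```text
clock: 15.45
ee_pos: [0.5613, -0.0461, 0.0318]
eef_rot: [0.997, -0.081, 0.001, -0.0]
force: [0.1, 0.5, -1.4]
opening: 0.0255
gripper_force: 60.0
```

Emit:
step_arm --motion '[0,0,-0.13,0,0,0,-1,0,0,-0.13,0,0,0,-1,0,0,-0.13,0,0,0,-1,0,0,0,0,0,0,-1,0,0,0,0,0,0,-1,0,0,0,0,0,0,0.3,0,0,0,0,0,0,0.3,0,0,0,0,0,0,0.3]'

```text
clock: 16.45
ee_pos: [0.5609, -0.0462, 0.0075]
eef_rot: [0.997, -0.081, 0.0, -0.0]
force: [0.2, -0.5, 0.0]
opening: 0.05
gripper_force: 0.0
```

Emit:
step_arm --motion '[0,0,0,0,0,0,0.3,0,0,0.3,0,0,0,0.3,0,0,0.5,0,0,0,0.3,0,0,0.8,0,0,0,0.3,0,0,0.8,0,0,0,0.3,-0.5,0,0.8,0,0,0,0.3,-0.5,0,0,0,0,0,0.3,0,0,0,0,0,0,0.3]'

```text
clock: 17.45
ee_pos: [0.4993, -0.0463, 0.2005]
eef_rot: [0.997, -0.081, 0.001, -0.001]
force: [0.2, -0.2, -0.1]
opening: 0.0572
gripper_force: 0.0
```

Run:
```python
from h import *
c=cap('scene'); cv2.imwrite('pics/crop_e.png',cv2.resize(c['pixels'][150:340,130:430,::-1],None,fx=2.6,fy=2.6,interpolation=2))
s=robot.sense();print(s['ee_pos'],s['force'],s['clock'])
for l in ['pry_blade','tape','wrench']: print(l,[(round(r['conf'],2),np.round(tw(c,r['position']),3).tolist()) for r in robot.mark_of('scene',l)][:3])
```

```text
[ 0.50033279 -0.04619565  0.20017998] [ 1.66007164 -0.0762857   0.15124208] 17.5
pry_blade [(0.95, [0.216, 0.371, -0.001]), (0.62, [0.347, -0.258, 0.002]), (0.58, [0.588, -0.049, 0.007])]
tape [(0.61, [0.616, -0.297, 0.077])]
wrench [(0.67, [0.666, -0.063, 0.021]), (0.55, [0.591, 0.058, 0.001])]
```

View pics/crop_e.png

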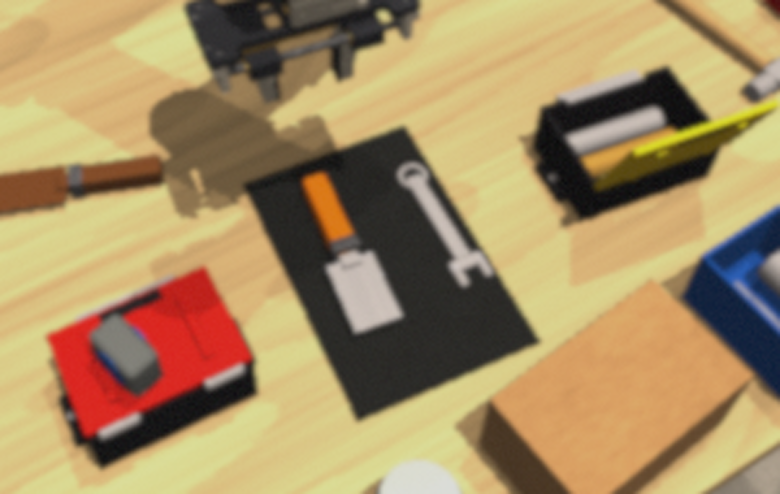

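The crop shows the blade flat on the mat at (350,250), the wrench undisturbed at (440,220), the yellow lid open at (680,145), and the red box shut with the tape still on it at (125,355). I'll hand in the job.

```bash
python3 -c "
from workcell import robot
print(robot.close_job())"
```

```text
the job is handed in; nothing more can be done
None
```

The job was handed in at about 17.5 s: the yellow lid was levered open with the blade and lies back by itself, the blade is back on the mat, and the wrench, tape measure and red box are undisturbed.

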